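# Check the chopper bowl and hold its lid at pulse

### The arm

A 6-joint arm with a two-finger parallel gripper is mounted at the origin on the work surface. World frame = base frame: x ahead of the robot, y to its left, z up, the work surface at z = 0. Lengths are in m, angles in rad, forces in N, time in s.
With the tool pointing down it reaches from about 0.375 to 0.975 m from the base axis. Payload 3.8 kg.
Tool frame: the origin (TCP) lies at the very end of the fingers, on their centre line; the grasp point (between the pads) lies 19 mm behind it; y points along the fingers, x is the direction in which the jaws open and shut, and the axes are right-handed (so a half turn about y gives the same grasp; the last joint's range is limited). The gripper opens to 85 mm and grips with 20 to 120 N. Pads are 22 mm wide; open, the fingers measure 114 mm over their backs; the gripper's body (76 mm by 85 mm) begins 54 mm behind the grasp point. The pads swing forward as they close: fully open they stand 13 mm farther back than shut.
Start: joints at [-1.275, 0.264, 1.604, -0, 1.274, -0.037], TCP at [0.221, -0.638, 0.231] pointing down, gripper open.
Joint ranges: [-2.63, 2.63], [-0.94, 2.18], [0.31, 2.57], [-1.31, 4.45], [0, 2.66], [-2.55, 2.55]. Speed limits (rad/s): [2.57, 2.57, 3.14, 3.14, 3.14, 3.14].

### API

Orientations are given as a rotation vector (axis times angle).
In Python, from workcell import bot, cams gives the robot as it stands.
- The arm moves only by the tool play_rows, never from a script. Its argument "motion" is a list of rows, each a list of 2 entries, a list of its own where there are three numbers: the shift along the world's x, y, z normalised to -1 to 1, where 1 is 400 mm, then the turn, a rotation vector about the world's x, y, z normalised to -1 to 1, where 1 is pi/4 rad. In form: [[[tx, ty, tz], [ax, ay, az]], ...]. A call has 1 to 10 rows; each row is the pose to reach, as a shift and turn from the pose commanded when the call began; what a row does not reach only later rows make up. A row lasts 1/8 s, in which the tool goes at most 62.5 mm and 10.7 degrees, less where a joint would pass 70% of its speed; a pose out of reach is approached as far as the arm can. A call with a number of a shift or a turn outside -1 to 1 is refused whole. A call with a gripper value outside its range is refused whole. "gripper" is the closure, from 0 (fully open) to 1 (shut), set as the call begins (left out, the last holds). The fingers move at their own pace and stop on an object; "squeeze" is the grip in N (left out, the last holds). Time passes only in rows, so rows that repeat a pose let the fingers close. It gives the time, the measured TCP pose, the force and the opening at its end, in the units of the state.
- bot.read_state(): the state, without advancing time (a new reading comes with each control period).
- cams.read_camera(name): name is "scene" or "top" or "wrist"; returns (picture, depth): 420x560x3 uint8, red, green, blue; 420x560 float32, m along the optical axis (not along the pixel's ray), 0 where there is no reading.
- cams.calibration(name): a dict with "mtx" (3x3 intrinsics, pixels), "R" (3x3) and "t" (3): a world point X has camera coordinates R X + t; the wrist camera has in their place "tool_from_camera" (4x4, takes a point from camera to tool coordinates, whose origin is the TCP and whose axes are the tool frame's). Camera axes: x right, y down, z forward; pixel columns grow to the right and rows downward; lengths in m; the calibration is good to about 2 mm. The wrist camera is an equidistant fisheye: a pixel r from the principal point sees the ray r / f radians off the axis. A picture is of the moment at which its call begins: read the wrist's pose just before it. calibration takes no time and is no camera call.
- bot.finish_job(): hands the job in, once; it reports no verdict.
Trained networks look in the newest picture that a camera, given by its name, has taken for a name from the list of things; names that differ only in an ending like _2 or _b are one class to them, and where a whole thing is asked for, a point or a joint stands for the part that bears it (a point fixed in the world has none). Each returns a list of dicts, best first, with "conf" (0 to 1); they miss things now and then, are a little off and sometimes report something else, mostly with a low value. They report only what shows in the picture. A call takes as long as a camera call. They do not tell look-alikes from the thing itself.
- cams.recognise(camera, label): "xyz" ([x, y, z] in m, in the coordinates of the camera as it stood for that picture, good to about 4 mm: the middle of the surface that is visible of it).
- cams.regions_of(camera, label): "mask" (420x560 bool, what is visible of it).
- cams.mark_of(camera, label): "xyz" ([x, y, z] in m, in the coordinates of the camera as it stood for that picture, good to about 4 mm: a listed point, or the origin of a listed thing).
The state is a dict: "time": time; "q": joint angles; "joint_vel": joint speeds; "joint_torque": joint torques, N m; "tool_pos": TCP position; "tcp_rot": TCP orientation; "wrist_force": force on the tool from outside, world axes, zero at the start; "torque": the same for the moment, N m; "width": opening from 0.0 (shut) to 1.0 (fully open).
Only numpy, scipy, OpenCV 4.12 (cv2) and the standard library are available. Lean on these libraries where they do the work, as an engineer would, in place of code of your own. Each camera call takes 0.05 s, during which the arm holds its last target.

### The job

Take the spoon from its stand, dip most of its bowl below the rim of the open mini chopper to feel that the blade is clear, then stand it back in its stand and let go. Next fit the bayonet lid (bar grip, two lugs) fully home in the chopper and twist it clockwise, seen from above, half way to the lock, never on to the lock, leaving the other things on the table where they are. A spring turns the lid back, so finish while still gripping it, holding it steady half way.

Things in the scene. Friction and masses are not known exactly. Their poses are not given: they have to be found in the camera images.
- chopper: Mini chopper base, fixed to the table: round white plastic pot, 92 mm across (104 at the foot), 80 mm high, with an 8 mm thick steel collar at the top. Origin: centre of its underside; z up; its two bayonet notches lie on +x and -x. Bowl floor 20 mm, blade up to 32 mm above the table. Half-turn symmetric.
- mouth (a point): Centre of the chopper's mouth at rim height, 80 mm above the table; axes as the chopper's. The round mouth is 59 mm across; the two notches (on +x and -x) are 20 mm wide and reach out to 39 mm from the axis. Under the collar sits the sprung pulse ring with matching gaps.
- half_rib (a point): Top of the narrow rib (4 mm) on the outside of the chopper's rim, 49 mm from its axis, that marks half way for the lid's bar. It lies 0.71 rad clockwise from the broad rib (12 mm) at the notch (start); a pair of thin ribs 1.42 rad clockwise marks the lock. Same ribs on the other side; this one belongs to the +x notch.
- pulse_ring (a joint): Angle of the ring in the chopper that the lid's lugs turn: 0 at rest (gaps under the notches), growing clockwise seen from above to a stop at 1.3 rad, the lock. A spring turns it back (0.03 N m at rest, 0.08 half way). The lugs have about 0.12 rad of play each way in the gaps before the ring follows, so half way reads about 0.6.
- lid: White bayonet lid, about 90 g, 83 mm across, 52 mm high, standing upright on its plug. Origin: centre of the plug's underside; z up, x along bar grip and lugs. Plug 54 mm across, 18 mm high, tapered foot; flange from 18 to 24 mm up. Fully home, the flange lies on the chopper's rim and the origin is 62 mm above the chopper's origin. Either half turn fits.
- lid_lug (a point): Outer end of one of the lid's two lugs, 35 mm from its axis along +x, 5 mm above the lid's origin. Lugs (on +x and -x) are 12 mm wide and 6 mm high. With the lid home they are 2 mm clear below the collar and turn under it.
- lid_grip (a point): Middle of the lid's bar grip, 38 mm above the lid's origin, on its axis. The bar is 70 mm long (lid x), 16 mm wide (lid y), from 24 to 52 mm above the lid's origin.
- spoon: Steel spoon, about 45 g, 140 mm long, standing in the stand bowl down. Origin: tip of the bowl (lowest point); z along the handle, up as it stands; x across the bowl. Bowl 28 mm wide (x), 8 mm thick (y), 40 mm long; thin shank; grip end 15 mm wide (x), 9 mm thick (y), 85 to 140 mm from the tip. In the stand its tip is 10 mm and its top 150 mm above the table.
- spoon_top (a point): Top end of the spoon's handle, 140 mm from its tip.
- stand: Cutlery stand, fixed to the table: grey plastic block 70 mm (x) by 55 mm (y) by 50 mm high. Origin: centre of its underside. In its top a slot 37 mm (x) by 18 mm (y), 40 mm deep (its floor is 10 mm above the table), holds the spoon's bowl, so the spoon may lean a few degrees.
- storage_cap: Plain white storage cap (bystander, not the lid): same 83 mm diameter, 36 mm high, round knob 26 mm across, no lugs. It and the lid may have swapped places. Origin: centre of its underside.
- shaker: Bystander: white ceramic salt shaker, 42 mm across, 70 mm high. Origin: centre of its underside.
- bottle: Bystander: small glass bottle with a screw cap, 52 mm across, 140 mm high. Origin: centre of its underside.
- plate_low: Bystander: lower of two stacked melamine plates, 170 mm across. Origin: centre of its underside.
- plate_top: Bystander: upper of the two stacked melamine plates, 170 mm across. Origin: centre of its underside.
- mug: Bystander: white mug, 76 mm across, 85 mm high. Origin: centre of its underside.
- fork: Bystander: steel fork, 140 mm long, lying flat along its x axis. Origin: middle of its length, on the table.
Not all that is in view belongs to the job. What is shaped like the stand but purple or yellow is not meant.

How it is judged:
By the outcome, as a careful person would: the job done as asked, in the order asked, and still so for the second after the job is handed in, while the arm keeps its last pose, push and grip.
It also fails if it takes over 67 s, if anything falls off the work surface, if the arm or the gripper's body presses on something with over 40 N, if the wrist force passes 120 N, or if a joint passes its speed limit or range.

## Working session

There is one attempt and no reset: what is moved stays moved. The work goes in short steps, Python scripts to look and compute and a tool call to move; the robot and the scene stay as the last step left them, time stands still between calls to the robot, and variables do not carry over. Pictures are saved under pics/ and viewed, and the job is handed in when it is done.

Besides the shell and the picture viewer there is one more tool, called in YAML: its name, and indented under it one key for each argument. play_rows: Moves the arm, as the interface text tells. Its arguments: {"type":"object","properties":{"motion":{"type":"array","items":{"type":"array"}},"gripper":{"type":"number"},"squeeze":{"type":"number"}},"required":["motion"]}

```bash
ls; mkdir -p pics; cat > h.py <<'E'
import numpy as np, cv2
from workcell import bot, cams
from scipy.spatial.transform import Rotation as Rn
def T_wc(name, st=None):
    c=cams.calibration(name)
    if 'R' in c:
        R=np.array(c['R']);t=np.array(c['t']); T=np.eye(4);T[:3,:3]=R.T;T[:3,3]=-R.T@t;return T
    st=st or bot.read_state()
    W=np.eye(4);W[:3,:3]=Rn.from_rotvec(st['tcp_rot']).as_matrix();W[:3,3]=st['tool_pos']
    return W@np.array(c['tool_from_camera'])
def w(T,p): return T[:3,:3]@np.asarray(p)+T[:3,3]
def cloud(name,dep,T):
    K=np.array(cams.calibration(name)['mtx']);v,u=np.mgrid[:420,:560]
    x=(u-K[0,2])/K[0,0];y=(v-K[1,2])/K[1,1]
    if name=='wrist':
        r=np.hypot(x,y);s=np.where(r>1e-9,np.tan(np.minimum(r,1.5))/np.maximum(r,1e-9),1);x=x*s;y=y*s
    P=np.stack([x*dep,y*dep,dep],-1)
    return P@T[:3,:3].T+T[:3,3]
def save(n,im,s=1):
    cv2.imwrite('pics/'+n+'.png',cv2.cvtColor(cv2.resize(im,None,fx=s,fy=s,interpolation=cv2.INTER_CUBIC),cv2.COLOR_RGB2BGR))
E
python3 - <<'E'
from h import *
for n in ['scene','top']:
    im,d=cams.read_camera(n);save(n+'0',im,1.4);np.savez('/tmp/'+n,im=im,d=d)
    T=T_wc(n);print(n,T[:3,3])
    for l in ['chopper','mouth','half_rib','lid','lid_lug','lid_grip','spoon','spoon_top','stand','storage_cap']:
        print(l,[(round(r['conf'],2),w(T,r['xyz']).round(3).tolist()) for r in cams.mark_of(n,l)][:4])
s=bot.read_state();print(s)
E
```

```text
pics
scene [1.24316438 0.42310804 0.80991499]
chopper [(0.74, [0.496, 0.06, -0.004]), (0.19, [0.498, 0.055, 0.077])]
mouth [(0.9, [0.498, 0.058, 0.077])]
half_rib [(0.56, [0.543, 0.039, 0.075])]
lid [(0.86, [0.666, -0.143, -0.001]), (0.7, [0.706, 0.357, -0.003])]
lid_lug [(0.88, [0.703, -0.123, 0.001]), (0.45, [0.815, -0.015, -0.002])]
lid_grip [(0.63, [0.669, -0.145, 0.034])]
spoon [(0.7, [0.524, 0.29, 0.005])]
spoon_top [(0.74, [0.521, 0.297, 0.149])]
stand [(0.89, [0.52, 0.293, -0.001]), (0.82, [0.369, 0.333, -0.003])]
storage_cap [(0.88, [0.498, -0.3, 0.004]), (0.73, [0.333, 0.208, 0.001]), (0.48, [0.529, 0.289, 0.009]), (0.31, [0.517, 0.292, 0.145])]
top [0.48862847 0.04728905 1.19744081]
chopper [(0.88, [0.493, 0.051, 0.001])]
mouth [(0.76, [0.495, 0.056, 0.083])]
half_rib [(0.96, [0.539, 0.033, 0.083])]
lid [(0.67, [0.672, -0.147, 0.0])]
lid_lug [(0.86, [0.701, -0.134, 0.01])]
lid_grip [(0.92, [0.667, -0.145, 0.042])]
spoon [(0.65, [0.521, 0.292, 0.009]), (0.46, [0.668, -0.146, 0.042])]
spoon_top [(0.64, [0.502, -0.303, 0.004]), (0.61, [0.494, 0.048, 0.003]), (0.46, [0.525, 0.
[... 189 characters left out ...]
[(0.69, [0.502, -0.301, 0.003])]
{'time': 1.1, 'q': array([-1.27493251e+00,  2.63856234e-01,  1.60398978e+00,  8.56445302e-06,
        1.27370646e+00, -3.68682863e-02]), 'joint_vel': array([ 8.52101261e-04, -1.41078864e-03, -8.68789402e-05,  7.96786004e-04,
       -2.18029090e-04, -1.20003836e-04]), 'joint_torque': array([ 1.50011150e-03, -5.15079796e+01, -3.67730176e+01,  6.45160299e-05,
        8.22316870e-04, -2.19273022e-05]), 'tool_pos': array([ 0.22049373, -0.63797017,  0.23131477]), 'tcp_rot': array([-1.34845279,  0.96066503, -0.96072602]), 'wrist_force': array([ 0.05572118, -0.05568191,  1.32981748]), 'torque': array([0.02539223, 0.00652415, 0.00063851]), 'width': 0.9962000069647858}
```

View pics.

View pics/scene0.png

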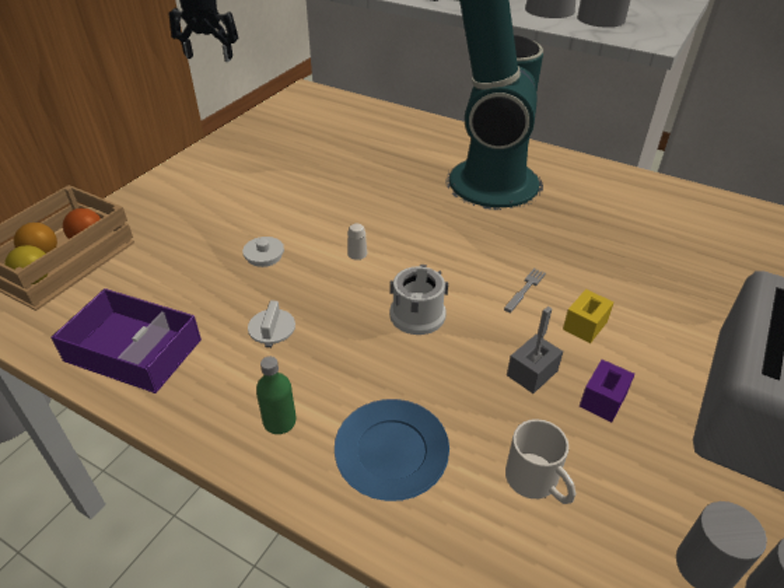

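View pics/top0.png

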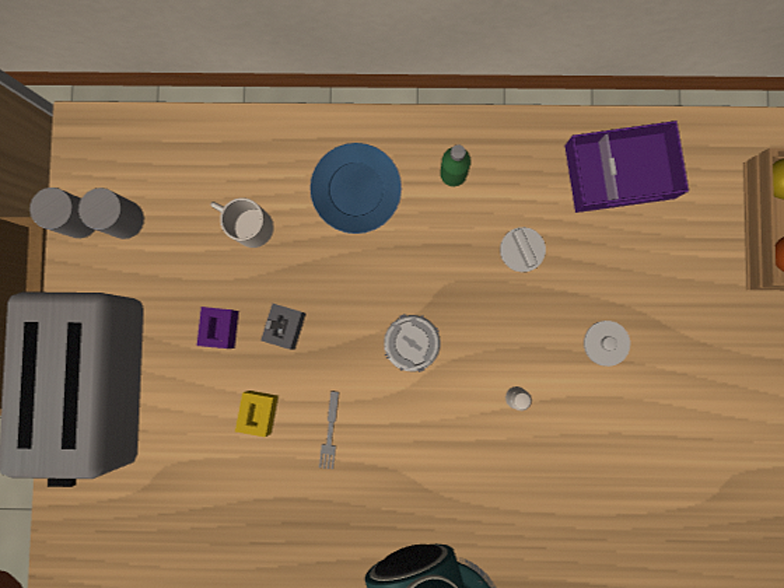

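The scene shows the grey stand with the spoon at top-view (283,326). The purple one at (217,328) and the yellow one at (257,413) are look-alikes. The lid with a bar is at (523,249), the knobbed cap at (607,343) and the chopper at (412,343). I'll check these in enlarged crops.

```bash
python3 - <<'E'
from h import *
z=np.load('/tmp/top.npz');im=z['im']
a=[im[205:275,255:335],im[195:265,165:245],im[140:210,335:415]]
s=np.load('/tmp/scene.npz')['im']
b=[s[180:250,260:340],s[210:290,350:430][:70],s[200:270,155:235]]
f=lambda L:np.hstack([cv2.resize(x,(264,231),interpolation=cv2.INTER_CUBIC) for x in L])
save('crops',np.vstack([f(a),f(b)]))
d=z['d'];P=cloud('top',d,T_wc('top'))
# chopper rim
m=(np.hypot(P[...,0]-.495,P[...,1]-.055)<.065)&(P[...,2]>.07)&(d>0);print('rim',P[m].mean(0),m.sum(),np.percentile(P[m][:,2],[5,50,95]))
m=(np.hypot(P[...,0]-.668,P[...,1]+.145)<.06)&(P[...,2]>.015)&(d>0);q=P[m]
fl=q[q[:,2]<.032];br=q[q[:,2]>.043];print('flange',(fl.min(0)+fl.max(0))/2,'bar',br.mean(0),len(br))
c,sz,a=cv2.minAreaRect(br[:,:2].astype(np.float32));print(c,sz,a)
u,sv,vt=np.linalg.svd(br[:,:2]-br[:,:2].mean(0));print('bar dir',vt[0],np.degrees(np.arctan2(vt[0][1],vt[0][0])))
m=(np.hypot(P[...,0]-.521,P[...,1]-.291)<.05)&(P[...,2]>.04)&(d>0);q=P[m]
st=q[q[:,2]<.058];c,sz,a=cv2.minAreaRect(st[:,:2].astype(np.float32));print('stand',c,sz,a)
sp=q[q[:,2]>.1];print('spoon upper',len(sp),sp.mean(0),sp.max(0),sp.min(0))
S=np.load('/tmp/scene.npz');P2=cloud('scene',S['d'],T_wc('scene'))
for lo,hi in[(.055,.08),(.08,.1),(.1,.12),(.12,.14),(.14,.16)]:
    m=(np.hypot(P2[...,0]-.521,P2[...,1]-.291)<.05)&(P2[...,2]>lo)&(P2[...,2]<hi);print(lo,m.sum(),P2[m].mean(0).round(4),np.ptp(P2[m],axis=0).round(4))
E
```

```text
rim [0.49452551 0.05351165 0.08089504] 636 [0.07731214 0.08093931 0.08467112]
flange [ 0.66840057 -0.14721536  0.02534864] bar [ 0.66727494 -0.14588661  0.05247767] 192
(0.6676221489906311, -0.14641045033931732) (0.06853625178337097, 0.016962043941020966) 24.723628997802734
bar dir [-0.90618751 -0.42287611] -154.9836981522831
stand (0.5210988521575928, 0.2863335907459259) (0.05539896711707115, 0.06982845813035965) 74.53165435791016
spoon upper 55 [0.52105895 0.28465593 0.13629995] [0.528787   0.2914704  0.15347151] [0.51371072 0.28079149 0.10059981]
0.055 31 [0.5256 0.2913 0.0683] [0.0107 0.0076 0.0232]
0.08 21 [0.5259 0.2914 0.0898] [0.0102 0.0085 0.0181]
0.1 44 [0.5273 0.2915 0.1103] [0.0138 0.0113 0.0195]
0.12 36 [0.528  0.2917 0.1305] [0.0149 0.0104 0.0167]
0.14 39 [0.5254 0.2914 0.1462] [0.0146 0.011  0.0119]
```

View pics/crops.png

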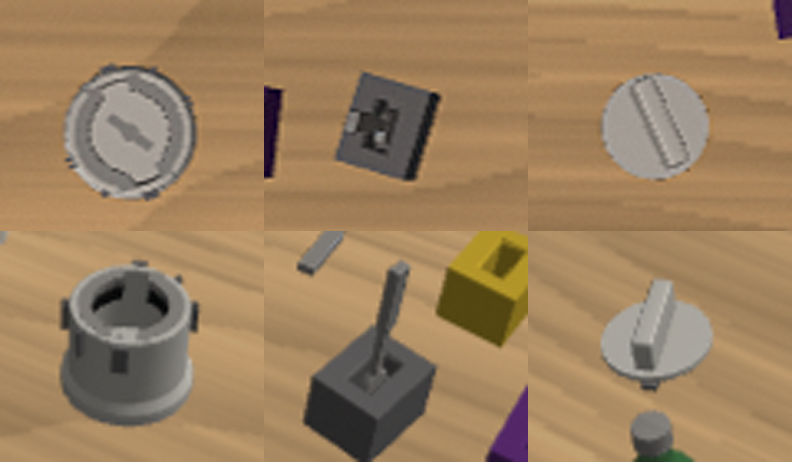

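The crops confirm the targets: grey block with the spoon, lid with bar and lugs, and notches roughly along +16°. Next I'll work out the tool orientation and the approach.

```bash
cat >> h.py <<'E'
def plan(pos,yaw=None,st=None,rv0=None):
    """print normalised shift/turn from measured pose to a tool-down pose with jaw axis at yaw deg"""
    st=st or bot.read_state();p=np.array(st['tool_pos']);R=Rn.from_rotvec(st['tcp_rot'])
    sh=(np.array(pos)-p)/.4
    out=[]
    if yaw is not None:
        for y in(yaw,yaw+180):
            y=np.radians(y);x=np.array([np.cos(y),np.sin(y),0]);yy=np.array([0,0,-1.]);Rt=Rn.from_matrix(np.stack([x,yy,np.cross(x,yy)],1))
            out.append(((Rt*R.inv()).as_rotvec()/(np.pi/4)).round(4).tolist())
    print('shift',sh.round(4).tolist(),'turn',out,'j6',round(st['q'][5],3),'t',round(st['time'],2))
E
python3 - <<'E'
from h import *
print(Rn.from_rotvec(bot.read_state()['tcp_rot']).as_matrix().round(4));print(cams.calibration('wrist'))
plan([.523,.289,.25],74.5)
E
```

```text
[[ 0.3266  0.      0.9452]
 [-0.9452 -0.      0.3266]
 [ 0.     -1.      0.    ]]
{'mtx': array([[325.1922621 ,   0.        , 282.60547325],
       [  0.        , 325.1922621 , 211.70378966],
       [  0.        ,   0.        ,   1.        ]]), 'tool_from_camera': array([[ 9.99999654e-01, -7.33584384e-04, -3.93013917e-04,
        -1.01440120e-03],
       [ 1.43216168e-04, -3.13507588e-01,  9.49585684e-01,
        -1.44067794e-01],
       [-8.19814074e-04, -9.49585412e-01, -3.13507375e-01,
         8.03356518e-02],
       [ 0.00000000e+00,  0.00000000e+00,  0.00000000e+00,
         1.00000000e+00]])}
shift [0.7563, 2.3174, 0.0467] turn [[-0.0, 0.0001, 3.2319], [0.0001, 0.0, -0.7681]] j6 -0.037 t 1.1
```

play_rows:
  motion:
    - [[0.74,0.9,0.1],[0,0,1]]
    - [[0.74,0.9,0.1],[0,0,1]]
    - [[0.74,0.9,0.1],[0,0,1]]
    - [[0.74,0.9,0.1],[0,0,1]]
    - [[0.74,0.9,0.1],[0,0,1]]
    - [[0.74,0.9,0.1],[0,0,1]]
    - [[0.74,0.9,0.1],[0,0,1]]
    - [[0.74,0.9,0.1],[0,0,1]]
  gripper: 0

```text
time: 2.1
tool_pos: [0.5184, -0.2753, 0.272]
tcp_rot: [-1.542, 0.352, -0.354]
wrist_force: [0.5, 0.2, -0.4]
width: 1.0
```

play_rows:
  motion:
    - [[0,0.86,0],[0,0,1]]
    - [[0,0.86,0],[0,0,1]]
    - [[0,0.86,0],[0,0,1]]
    - [[0,0.86,0],[0,0,1]]
    - [[0,0.86,0],[0,0,1]]
    - [[0,0.86,0],[0,0,1]]
    - [[0,0.86,0],[0,0,1]]

```text
time: 2.98
tool_pos: [0.5163, 0.0682, 0.2714]
tcp_rot: [-1.554, -0.265, 0.264]
wrist_force: [0.0, -0.9, -0.3]
width: 0.999
```

```bash
python3 - <<'E'
from h import *
st=bot.read_state();T=T_wc('wrist',st)
im,d=cams.read_camera('wrist');save('w1',im,1.4);np.savez('/tmp/w1',im=im,d=d,T=T)
print(st['tool_pos'],st['q'],st['wrist_force'])
for l in ['mouth','half_rib','chopper']:
        print(l,[(round(r['conf'],2),w(T,r['xyz']).round(4).tolist()) for r in cams.mark_of('wrist',l)][:4])
plan([.523,.289,.25],74.5)
E
```

```text
[0.51631023 0.06823186 0.27144423] [ 8.33412765e-02 -5.37750136e-02  1.87909581e+00  3.41416549e-04
  1.31595160e+00 -2.53523351e-01] [ 0.0465008  -0.86893031 -0.3469803 ]
mouth [(0.94, [0.4916, 0.056, 0.0786]), (0.2, [0.7058, 0.3595, 0.0046])]
half_rib [(0.68, [0.5418, 0.0392, 0.0816]), (0.44, [0.7022, -0.1273, 0.0042])]
chopper [(0.8, [0.4961, 0.0563, 0.0012])]
shift [0.0161, 0.5599, -0.0532] turn [[0.0006, 0.0003, 1.2331], [0.0004, -0.0007, -2.7669]] j6 -0.254 t 3.17
```

View pics/w1.png

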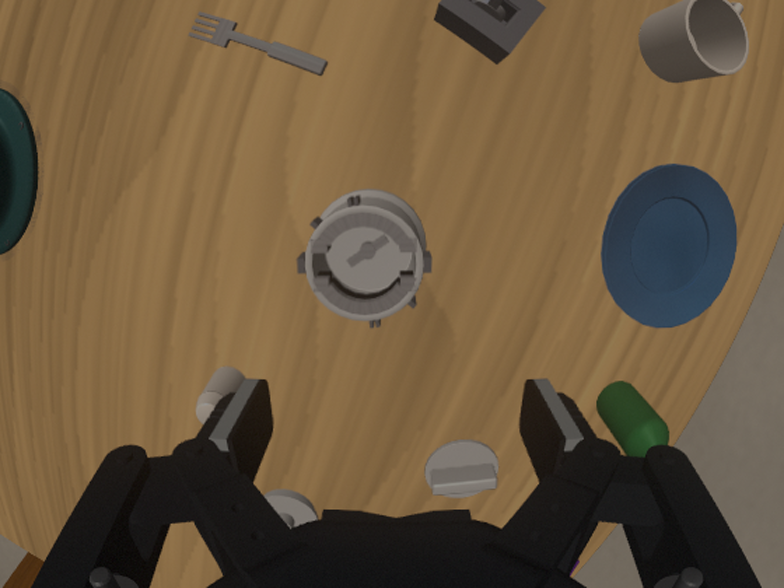

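The wrist view shows the chopper's broad ribs at (303,262) and (428,262), the half-way ribs at (413,302) and (316,222), and the lock pairs at (375,322) and (352,200). I'll measure those angles now.

```bash
python3 - <<'E'
from h import *
z=np.load('/tmp/w1.npz');P=cloud('wrist',z['d'],z['T']);im=z['im'];d=z['d']
save('w1c',im[125:245,200:320],5)
m=(np.hypot(P[...,0]-.495,P[...,1]-.055)<.065)&(abs(P[...,2]-.08)<.004)&(d>0);q=P[m];print(len(q),np.median(q[:,2]))
from scipy.optimize import least_squares
r=np.hypot(q[:,0]-.495,q[:,1]-.055)
# outer circle via hull fit (radius 46), exclude ribs
c=np.array([.495,.055])
for _ in range(10):
    a=np.arctan2(q[:,1]-c[1],q[:,0]-c[0]);r=np.hypot(*(q[:,:2]-c).T)
    b=(a//.1).astype(int);inn=[];out=[]
    for k in set(b):
        rr=r[b==k]; pp=q[b==k]; out.append(pp[rr.argmax(),:2]); inn.append(pp[rr.argmin(),:2])
    inn=np.array(inn);o=np.array(out)
    f=lambda c_,pts:np.hypot(*(pts-c_[:2]).T)-c_[2]
    s1=least_squares(f,[*c,.046],args=(o,),loss='soft_l1',f_scale=.001).x;s2=least_squares(f,[*c,.03],args=(inn,),loss='soft_l1',f_scale=.001).x
    c=(s1[:2]+s2[:2])/2
print('outer',s1,'inner',s2)
rr=np.hypot(*(inn-c).T);aa=np.degrees(np.arctan2(*(inn-c).T[::-1]));print('notch angs',[(round(x),round(y*1e3)) for x,y in sorted(zip(aa,rr)) if y>.033])
m=(abs(P[...,2]-.077)<.008)&(d>0);r=np.hypot(P[...,0]-c[0],P[...,1]-c[1]);m&=(r>.0475)&(r<.054);a=np.degrees(np.arctan2(P[m][:,1]-c[1],P[m][:,0]-c[0]));print(np.histogram(a,bins=72,range=(-180,180)));
E
```

```text
3249 0.08129969978991514
outer [0.49366997 0.05748773 0.04583094] inner [0.49410572 0.05723525 0.02982923]
notch angs [(-177, 35), (-169, 39), (-165, 39), (-157, 39), (-152, 39), (-143, 34), (10, 39), (14, 39), (20, 40), (28, 39), (29, 39)]
(array([ 0,  0, 16, 16, 16,  5,  0,  0,  0,  0,  0,  0,  0,  0,  0,  0,  0,
        0,  0,  0,  0,  0,  5, 10, 10,  0,  0,  0,  0,  0,  0, 11,  8,  0,
        0,  0,  0,  0,  9, 11, 14, 15,  0,  0,  0,  0,  0,  0,  0,  0,  0,
        0,  0,  0,  0,  0,  0,  0, 10, 14,  8,  0,  0,  0,  0,  0,  0, 19,
        6,  0,  0,  0]), array([-180., -175., -170., -165., -160., -155., -150., -145., -140.,
       -135., -130., -125., -120., -115., -110., -105., -100.,  -95.,
        -90.,  -85.,  -80.,  -75.,  -70.,  -65.,  -60.,  -55.,  -50.,
        -45.,  -40.,  -35.,  -30.,  -25.,  -20.,  -15.,  -10.,   -5.,
          0.,    5.,   10.,   15.,   20.,   25.,   30.,   35.,   40.,
         45.,   50.,   55.,   60.,   65.,   70.,   75.,   80.,   85.,
         90.,   95.,  100.,  105.,  110.,  115.,  120.,  125.,  130.,
        135.,  140.,  145.,  150.,  155.,  160.,  165.,  170.,  175.,
        180.]))
```

View pics/w1c.png

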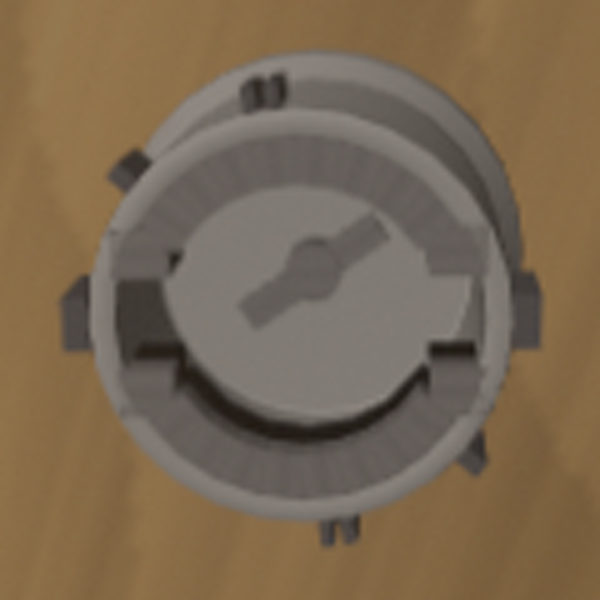

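Notch axis is 20° and half way −20.5°, which agrees with the ribs; mouth centre is about (0.494, 0.057). Now over to the spoon.

play_rows:
  motion:
    - [[0.016,0.56,-0.05],[0,0,0.9]]
    - [[0.016,0.56,-0.05],[0,0,0.9]]
    - [[0.016,0.56,-0.05],[0,0,0.9]]
    - [[0.016,0.56,-0.05],[0,0,0.9]]
    - [[0.016,0.56,-0.05],[0,0,0.9]]
    - [[0.016,0.56,-0.05],[0,0,0.9]]

```text
time: 3.92
tool_pos: [0.5233, 0.2886, 0.2511]
tcp_rot: [-1.416, -0.807, 0.809]
wrist_force: [0.5, -0.7, 0.5]
width: 0.999
```

```bash
python3 - <<'E'
from h import *
st=bot.read_state();T=T_wc('wrist',st)
im,d=cams.read_camera('wrist');save('w2',im,1.4);np.savez('/tmp/w2',im=im,d=d,T=T)
print(st['tool_pos'],st['q'],st['wrist_force'])
for l in ['spoon','spoon_top','stand']:
        print(l,[(round(r['conf'],2),w(T,r['xyz']).round(4).tolist()) for r in cams.mark_of('wrist',l)][:4])
P=cloud('wrist',d,T)
m=(np.hypot(P[...,0]-.521,P[...,1]-.289)<.05)&(d>0);q=P[m]
s=q[(abs(q[:,2]-.05)<.005)];print('stand',cv2.minAreaRect(s[:,:2].astype(np.float32)),np.median(s[:,2]))
for lo,hi in[(.06,.08),(.08,.095),(.1,.12),(.12,.14),(.147,.155)]:
    k=q[(q[:,2]>lo)&(q[:,2]<hi)]
    if len(k)>3:print(lo,len(k),k.mean(0).round(4),cv2.minAreaRect(k[:,:2].astype(np.float32)))
plan([.523,.289,.25],74.5)
E
```

```text
[0.52333385 0.28863301 0.25108916] [ 4.62770508e-01  1.07379016e-01  1.75123125e+00 -7.70797335e-04
  1.28367886e+00 -5.74347497e-01] [ 0.52495663 -0.70932559  0.51137315]
spoon [(0.66, [0.519, 0.2865, 0.0084]), (0.5, [0.5173, 0.2916, 0.1553])]
spoon_top [(0.75, [0.517, 0.29, 0.1509])]
stand [(0.81, [0.5208, 0.2948, 0.0008]), (0.67, [0.5174, 0.4102, 0.0025]), (0.62, [0.4993, 0.0535, 0.0022]), (0.56, [0.367, 0.3363, 0.0016])]
stand ((0.520608127117157, 0.2903621196746826), (0.05559956654906273, 0.07011484354734421), 74.00413513183594) 0.05129501425951433
0.06 31 [0.5173 0.2921 0.0697] ((0.5190826058387756, 0.2927839159965515), (0.009015929885208607, 0.004461823962628841), 23.834514617919922)
0.08 7 [0.5163 0.2918 0.0824] ((0.5163639783859253, 0.29180899262428284), (0.005080475937575102, 0.0005628509097732604), 68.26582336425781)
0.1 61 [0.5156 0.2934 0.1105] ((0.5193780660629272, 0.29409390687942505), (0.015264268964529037, 0.00625606719404459), 15.307168960571289)
0.12 85 [0.5158 0.2932 0.1305] ((0.518790602684021, 0.29380002617836), (0.014700330793857574, 0.006910898722708225), 22.151866912841797)
0.147 206 [0.5201 0.2909 0.1509] ((0.5204710364341736, 0.29052239656448364), (0.008957061916589737, 0.014795319177210331), 74.27615356445312)
shift [-0.0009, 0.001, -0.004] turn [[-0.0001, 0.0006, 0.3351], [0.0008, 0.0001, -3.6649]] j6 -0.575 t 4.12
```

View pics/w2.png

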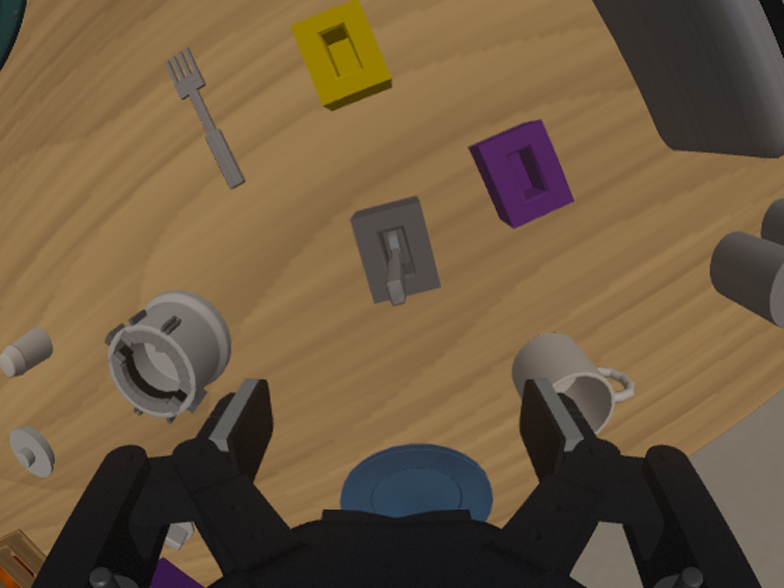

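Spoon top is at (0.5205, 0.2905, 0.151), centred on the stand and upright, with its wide axis at −15.7°. All as expected, so I'll descend and grip across its thickness.

play_rows:
  motion:
    - [[-0.007,0.005,-0.1],[0,0,0.33]]
    - [[-0.007,0.005,-0.22],[0,0,0.33]]
    - [[-0.007,0.005,-0.3],[0,0,0.33]]
    - [[-0.007,0.005,-0.357],[0,0,0.33]]
    - [[-0.007,0.005,-0.357],[0,0,0.33]]
    - [[-0.007,0.005,-0.357],[0,0,0.33]]

```text
time: 4.88
tool_pos: [0.521, 0.2919, 0.1098]
tcp_rot: [-1.326, -1.007, 1.005]
wrist_force: [0.8, -0.4, -0.2]
width: 1.002
```

play_rows:
  motion:
    - [[0,0,0],[0,0,0]]
    - [[0,0,0],[0,0,0]]
    - [[0,0,0],[0,0,0]]
    - [[0,0,0],[0,0,0]]
    - [[0,0,0],[0,0,0]]
    - [[0,0,0],[0,0,0]]
  gripper: 1
  squeeze: 40

```text
time: 5.62
tool_pos: [0.5203, 0.2922, 0.1087]
tcp_rot: [-1.326, -1.007, 1.006]
wrist_force: [-0.2, -0.6, 2.3]
width: 0.102
```

```bash
python3 - <<'E'
from h import *
st=bot.read_state();print(st['tool_pos'],st['width'],st['wrist_force'],st['torque'])
T=T_wc('wrist',st)
im,d=cams.read_camera('wrist');save('w3',im,1.4)
s,d=cams.read_camera('scene');save('s3',s[170:300,300:460],5)
E
```

```text
[0.52027191 0.29216768 0.10870602] 0.1017786719444963 [-0.17697881 -0.6213423   2.28311471] [-0.00656633 -0.04191215  0.00740862]
```

View pics/w3.png

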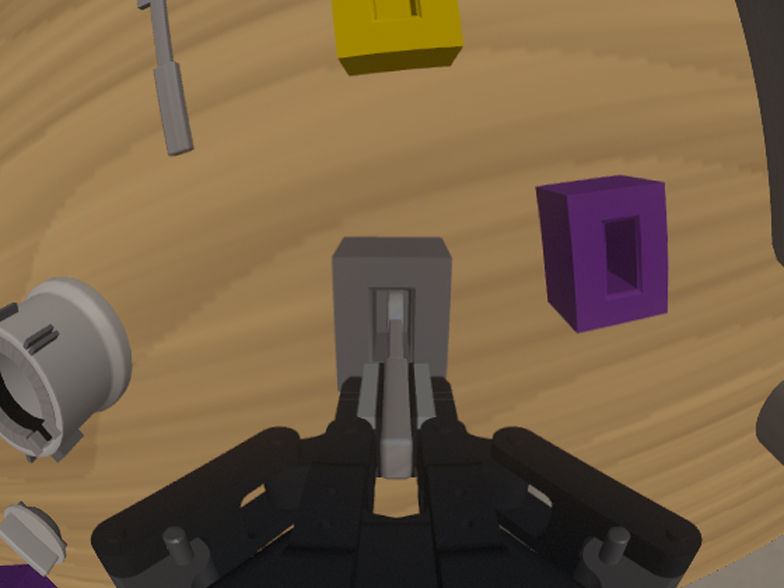

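View pics/s3.png

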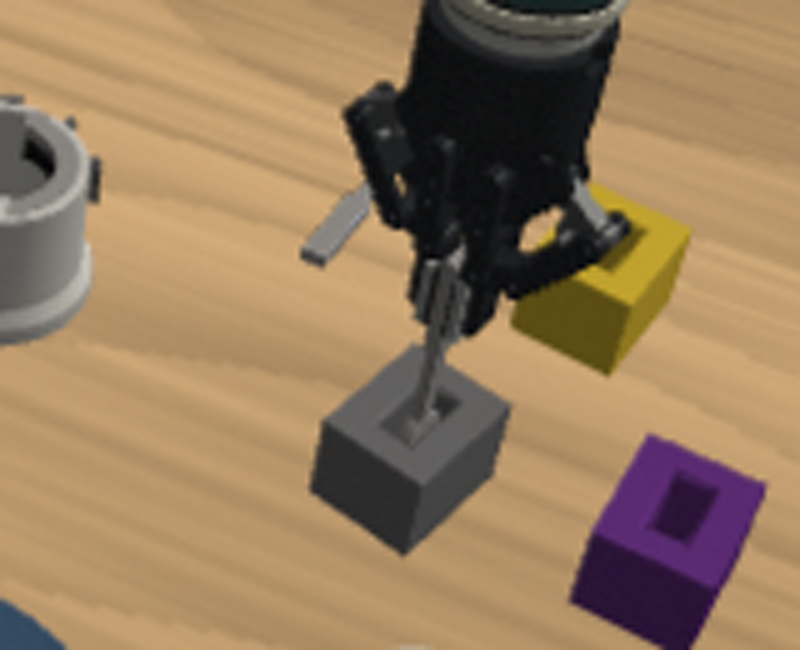

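The spoon is gripped between the pads (opening 0.10, about 9 mm). Lift, then carry it over the chopper.

play_rows:
  motion:
    - [[0,0,0.05],[0,0,0]]
    - [[0,0,0.15],[0,0,0]]
    - [[0,0,0.25],[0,0,0]]
    - [[0,0,0.3],[0,0,0]]
    - [[0,0,0.3],[0,0,0]]

```text
time: 6.35
tool_pos: [0.5212, 0.2926, 0.2309]
tcp_rot: [-1.326, -1.01, 1.003]
wrist_force: [-0.4, -0.2, -0.9]
width: 0.1
```

play_rows:
  motion:
    - [[-0.008,-0.07,0],[0,0,0]]
    - [[-0.022,-0.2,0],[0,0,0]]
    - [[-0.036,-0.32,0],[0,0,0]]
    - [[-0.05,-0.44,0],[0,0,0]]
    - [[-0.062,-0.55,0],[0,0,0]]
    - [[-0.066,-0.588,0],[0,0,0]]
    - [[-0.066,-0.588,0],[0,0,0]]
    - [[-0.066,-0.588,0],[0,0,0]]

```text
time: 7.35
tool_pos: [0.4936, 0.0578, 0.2279]
tcp_rot: [-1.324, -1.006, 1.007]
wrist_force: [0.1, -0.1, 0.3]
width: 0.095
```

```bash
python3 - <<'E'
from h import *
st=bot.read_state();print(st['tool_pos'],st['width'],st['wrist_force'],st['torque'])
im,d=cams.read_camera('wrist');save('w4',im,1.4)
s,d=cams.read_camera('scene');save('s4',s[130:260,220:380],5)
plan([.494,.057,.1447])
E
```

```text
[0.49362073 0.05781712 0.22789431] 0.09529553788066242 [ 0.13679816 -0.06023049  0.34511242] [-0.04026565 -0.03916136 -0.01961339]
shift [0.0005, -0.0026, -0.2088] turn [] j6 -1.234 t 7.45
```

View pics/w4.png

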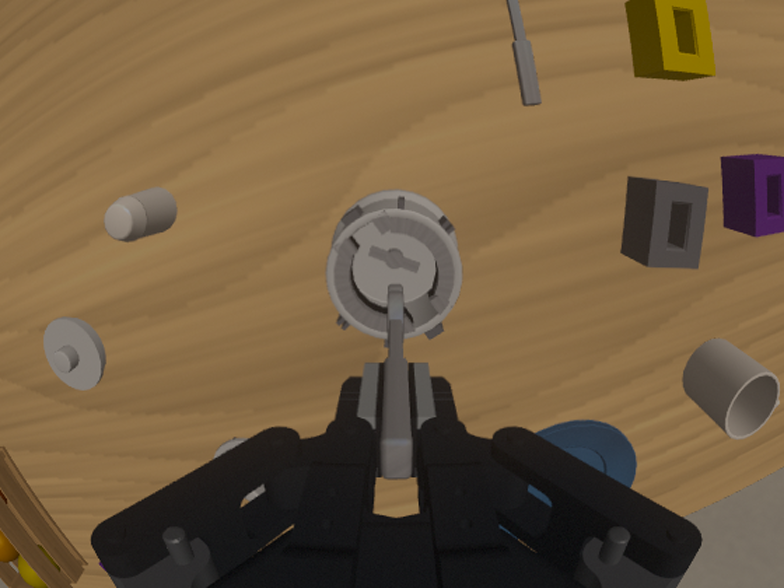

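View pics/s4.png

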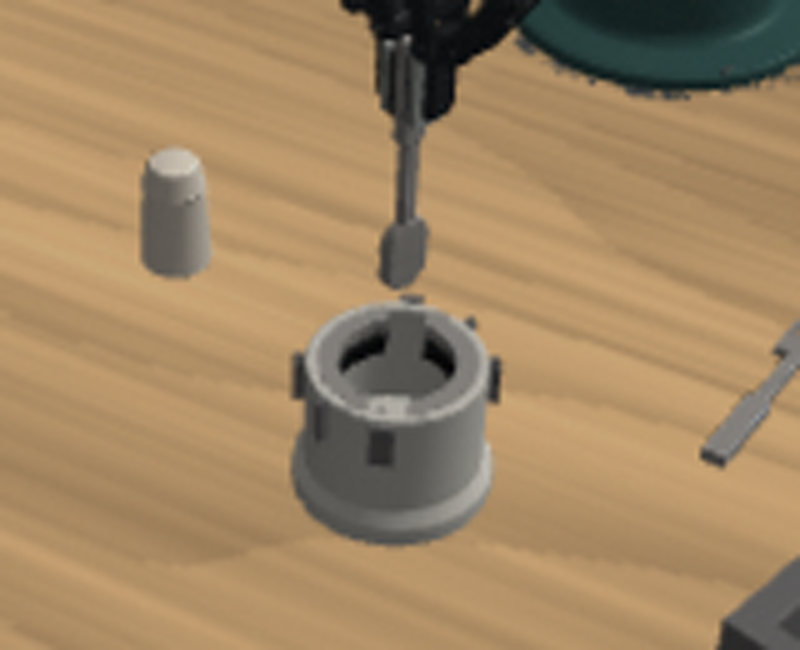

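The spoon hangs upright above the mouth. Dipping so the tip reaches about 46 mm, which is 34 mm below the rim and 14 mm over the blade.

play_rows:
  motion:
    - [[0,0,-0.06],[0,0,0]]
    - [[0,0,-0.12],[0,0,0]]
    - [[0,0,-0.17],[0,0,0]]
    - [[0,0,-0.2],[0,0,0]]
    - [[0,0,-0.21],[0,0,0]]
    - [[0,0,-0.21],[0,0,0]]
    - [[0,0,-0.21],[0,0,0]]
    - [[0,0,-0.21],[0,0,0]]

```text
time: 8.45
tool_pos: [0.4943, 0.0568, 0.1453]
tcp_rot: [-1.327, -1.008, 1.006]
wrist_force: [1.0, 0.3, -0.7]
width: 0.098
```

```bash
python3 - <<'E'
from h import *
st=bot.read_state();print(st['tool_pos'],st['width'],st['wrist_force'],st['torque'])
s,d=cams.read_camera('scene');save('s5',s[130:260,220:380],5)
E
```

```text
[0.49427703 0.05681896 0.14526921] 0.09799443697152974 [ 0.99318709  0.27979567 -0.67237545] [-0.00703499 -0.01743735 -0.03513803]
```

View pics/s5.png

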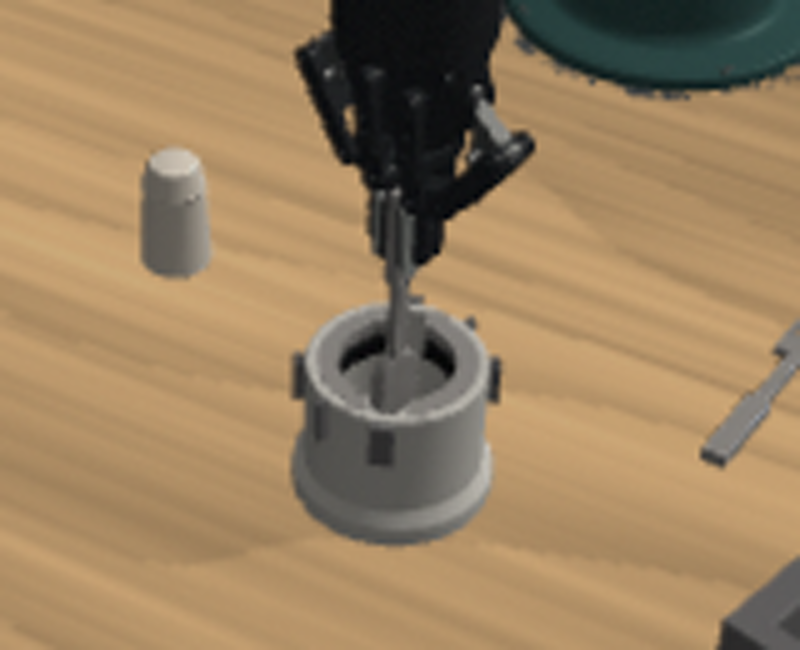

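The bowl is inside the mouth with no contact force. I'll lift out and carry it back along the same path.

play_rows:
  motion:
    - [[0,0,0.05],[0,0,0]]
    - [[0,0,0.15],[0,0,0]]
    - [[0,0,0.21],[0,0,0]]
    - [[0,0,0.21],[0,0,0]]

```text
time: 9.0
tool_pos: [0.4956, 0.0569, 0.2312]
tcp_rot: [-1.329, -1.011, 1.003]
wrist_force: [0.4, 0.4, -0.1]
width: 0.097
```

play_rows:
  motion:
    - [[0.008,0.07,0],[0,0,0]]
    - [[0.022,0.2,0],[0,0,0]]
    - [[0.036,0.32,0],[0,0,0]]
    - [[0.05,0.44,0],[0,0,0]]
    - [[0.062,0.55,0],[0,0,0]]
    - [[0.066,0.588,0],[0,0,0]]
    - [[0.066,0.588,0],[0,0,0]]
    - [[0.066,0.588,0],[0,0,0]]
    - [[0.066,0.588,0],[0,0,0]]

```text
time: 10.12
tool_pos: [0.5201, 0.2906, 0.2284]
tcp_rot: [-1.327, -1.005, 1.006]
wrist_force: [-0.3, -0.2, -1.0]
width: 0.098
```

```bash
python3 - <<'E'
from h import *
st=bot.read_state();print(st['tool_pos'],st['tcp_rot'],st['width'],st['wrist_force'],st['torque'])
im,d=cams.read_camera('wrist');save('w6',im,1.4)
E
```

```text
[0.52013269 0.29062323 0.22843624] [-1.32654135 -1.00512826  1.00573816] 0.09793607417876259 [-0.26045919 -0.22924621 -1.01370341] [-0.02957972 -0.04474685 -0.05053126]
```

View pics/w6.png

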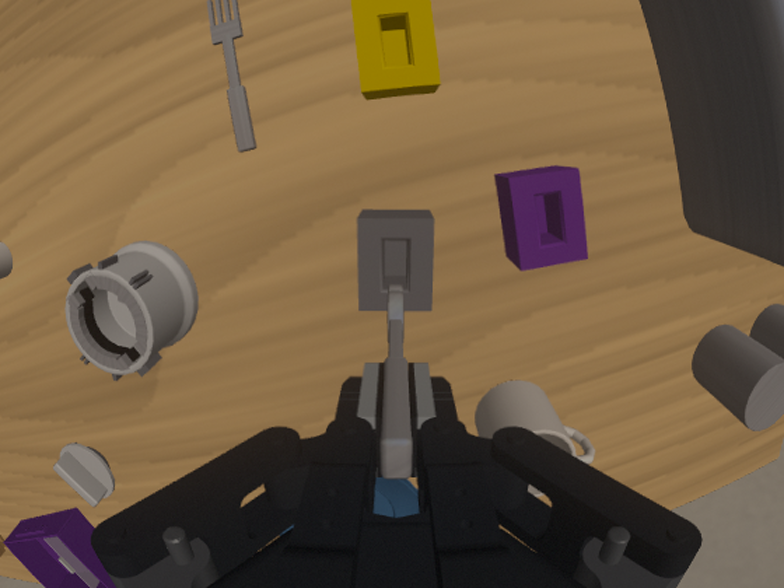

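It's aligned over the slot as before. Lowering it slowly to the floor.

play_rows:
  motion:
    - [[0,0,-0.08],[0,0,0]]
    - [[0,0,-0.16],[0,0,0]]
    - [[0,0,-0.2],[0,0,0]]
    - [[0,0,-0.24],[0,0,0]]
    - [[0,0,-0.27],[0,0,0]]
    - [[0,0,-0.29],[0,0,0]]
    - [[0,0,-0.298],[0,0,0]]
    - [[0,0,-0.298],[0,0,0]]
    - [[0,0,-0.298],[0,0,0]]

```text
time: 11.3
tool_pos: [0.5205, 0.2923, 0.1099]
tcp_rot: [-1.326, -1.008, 1.006]
wrist_force: [0.1, -0.7, 0.3]
width: 0.1
```

```bash
python3 - <<'E'
from h import *
st=bot.read_state();print(st['tool_pos'],st['tcp_rot'],st['width'],st['wrist_force'],st['torque'])
im,d=cams.read_camera('wrist');save('w7',im,1.4)
E
```

```text
[0.52052654 0.29231814 0.10991334] [-1.32583897 -1.00758459  1.00577574] 0.1004661742701657 [ 0.11801552 -0.73941988  0.25062197] [-0.04434062 -0.0337647   0.00025919]
```

View pics/w7.png

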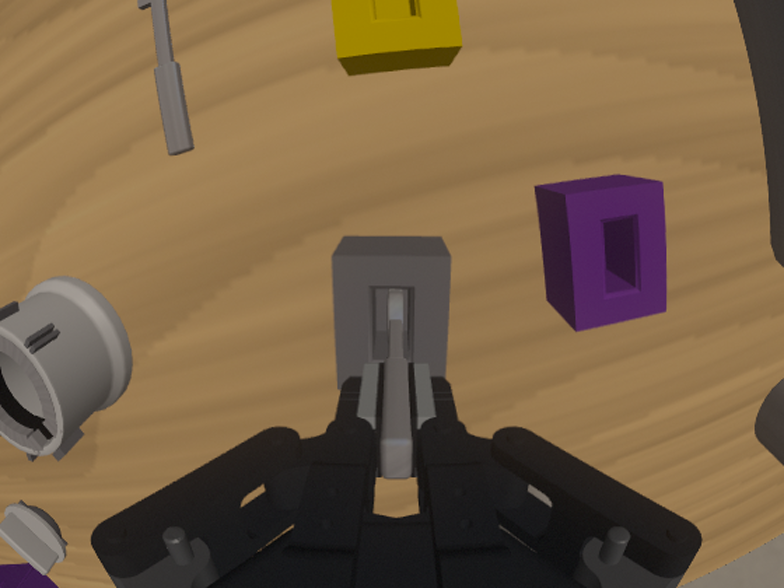

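The view matches the one at pick-up. Easing down the last millimetre, then opening and rising.

play_rows:
  motion:
    - [[0,0,-0.002],[0,0,0]]
    - [[0,0,-0.002],[0,0,0]]
    - [[0,0,-0.002],[0,0,0]]

```text
time: 11.72
tool_pos: [0.5203, 0.2921, 0.1087]
tcp_rot: [-1.326, -1.007, 1.006]
wrist_force: [-0.3, -0.1, 0.7]
width: 0.101
```

play_rows:
  motion:
    - [[0,0,0],[0,0,0]]
    - [[0,0,0],[0,0,0]]
    - [[0,0,0],[0,0,0]]
    - [[0,0,0],[0,0,0]]
    - [[0,0,0],[0,0,0]]
  gripper: 0

```text
time: 12.35
tool_pos: [0.5201, 0.292, 0.1085]
tcp_rot: [-1.326, -1.007, 1.007]
wrist_force: [0.9, -0.6, -0.0]
width: 0.999
```

play_rows:
  motion:
    - [[0,0,0.05],[0,0,0]]
    - [[0,0,0.15],[0,0,0]]
    - [[0,0,0.25],[0,0,0]]
    - [[0,0,0.35],[0,0,0]]
    - [[0,0,0.35],[0,0,0]]

```text
time: 12.98
tool_pos: [0.5229, 0.2935, 0.2554]
tcp_rot: [-1.328, -1.016, 0.998]
wrist_force: [-0.3, 0.4, 0.0]
width: 1.003
```

```bash
python3 - <<'E'
from h import *
st=bot.read_state();print(st['tool_pos'],st['width'],st['wrist_force'])
im,d=cams.read_camera('wrist');a=cv2.resize(im,(530,400))
s,d=cams.read_camera('scene');b=cv2.resize(s[180:300,330:430],(266,400))
save('w8',np.hstack([a,b]))
plan([.6675,-.146,.2],115)
E
```

```text
[0.52291554 0.29347544 0.25536951] 1.002783057919313 [-0.30749468  0.42303445  0.03588802]
shift [0.3673, -1.0957, -0.1257] turn [[-0.0026, 0.0024, 0.9018], [0.003, 0.0033, -3.0982]] j6 -0.829 t 13.07
```

View pics/w8.png

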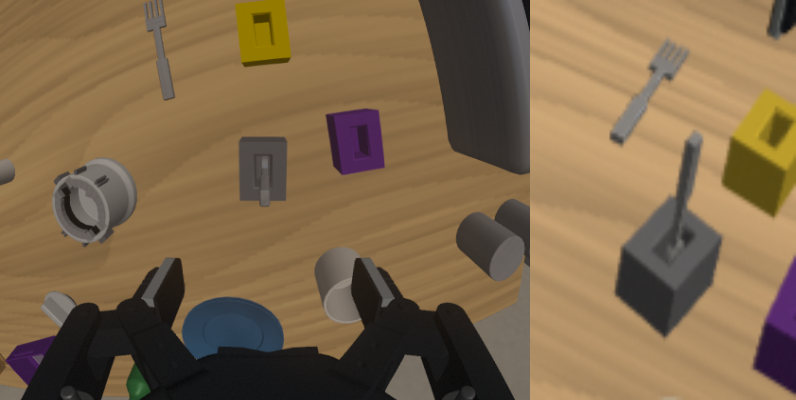

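The spoon stands in its slot, released. Next, the lid.

play_rows:
  motion:
    - [[0.3,-0.9,-0.05],[0,0,0.9]]
    - [[0.3,-0.9,-0.05],[0,0,0.9]]
    - [[0.3,-0.9,-0.05],[0,0,0.9]]
    - [[0.3,-0.9,-0.05],[0,0,0.9]]
    - [[0.3,-0.9,-0.05],[0,0,0.9]]
    - [[0.3,-0.9,-0.05],[0,0,0.9]]
    - [[0.3,-0.9,-0.05],[0,0,0.9]]
    - [[0.3,-0.9,-0.05],[0,0,0.9]]

```text
time: 14.08
tool_pos: [0.6393, -0.0687, 0.2269]
tcp_rot: [-0.969, -1.519, 1.52]
wrist_force: [0.0, -0.0, 0.2]
width: 0.999
```

play_rows:
  motion:
    - [[0.067,-0.2,-0.08],[0,0,0]]
    - [[0.067,-0.2,-0.08],[0,0,0]]
    - [[0.067,-0.2,-0.08],[0,0,0]]

```text
time: 14.45
tool_pos: [0.6661, -0.1475, 0.1946]
tcp_rot: [-0.968, -1.52, 1.521]
wrist_force: [-0.7, 0.3, 0.7]
width: 1.0
```

```bash
python3 - <<'E'
from h import *
st=bot.read_state();T=T_wc('wrist',st);print(st['tool_pos'],st['q'][5])
im,d=cams.read_camera('wrist');save('w9',im,1.4)
P=cloud('wrist',d,T)
m=(np.hypot(P[...,0]-.668,P[...,1]+.146)<.06)&(d>0);q=P[m];br=q[(q[:,2]>.047)&(q[:,2]<.06)]
print('bar',len(br),br.mean(0),cv2.minAreaRect(br[:,:2].astype(np.float32)))
for l in ['lid_grip','lid']: print(l,[(round(r['conf'],2),w(T,r['xyz']).round(4).tolist()) for r in cams.mark_of('wrist',l)][:2])
plan([.6675,-.146,.2],115)
E
```

```text
[ 0.66609091 -0.14749224  0.19463938] -2.2598509814070686
bar 1247 [ 0.66572574 -0.14455095  0.0529414 ] ((0.6671355366706848, -0.14362524449825287), (0.0690978616476059, 0.01561049371957779), 24.492048263549805)
lid_grip [(0.96, [0.6688, -0.141, 0.042])]
lid [(0.58, [0.6676, -0.1441, 0.0019])]
shift [0.0016, 0.0003, 0.0077] turn [[-0.0011, 0.0001, 0.0002], [0.0001, 0.0017, -3.9998]] j6 -2.26 t 14.6
```

View pics/w9.png

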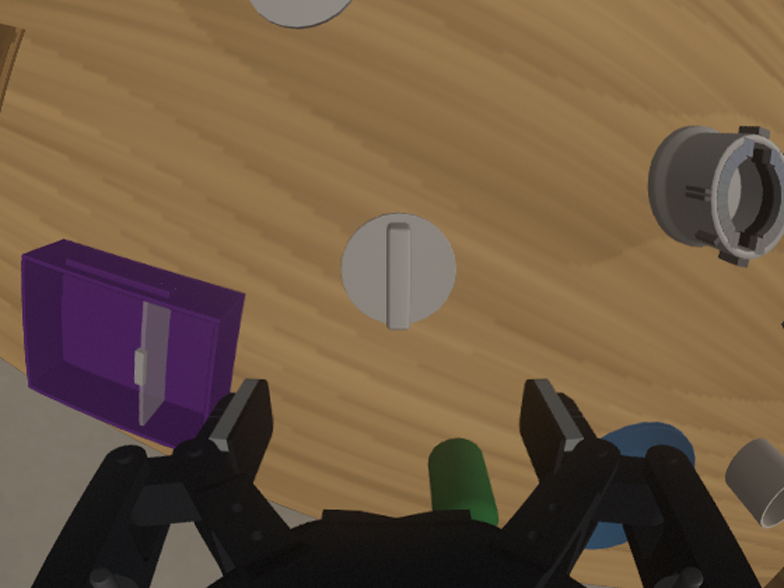

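Only one thing here has a bar grip: the lid, at (398,275) in the wrist view; the knobbed cap is partly visible at the top (300,5). Bar at (0.667, −0.144), 24.5°, top at 53 mm, so it agrees. Descending, with the fingertips kept above the flange.

play_rows:
  motion:
    - [[0.002,0.008,-0.12],[0,0,-0.01]]
    - [[0.002,0.008,-0.24],[0,0,-0.01]]
    - [[0.002,0.008,-0.33],[0,0,-0.01]]
    - [[0.002,0.008,-0.38],[0,0,-0.01]]
    - [[0.002,0.008,-0.4],[0,0,-0.01]]
    - [[0.002,0.008,-0.4],[0,0,-0.01]]
    - [[0.002,0.008,-0.4],[0,0,-0.01]]
    - [[0.002,0.008,-0.4],[0,0,-0.01]]

```text
time: 15.6
tool_pos: [0.6689, -0.1451, 0.0382]
tcp_rot: [-0.979, -1.518, 1.516]
wrist_force: [-0.7, 0.6, 0.9]
width: 1.002
```

```bash
python3 - <<'E'
from h import *
st=bot.read_state();T=T_wc('wrist',st);print(st['tool_pos'],st['wrist_force'])
im,d=cams.read_camera('wrist');save('w10',im,1.4)
plan([.667,-.144,.028],114.5)
E
```

```text
[ 0.66886478 -0.14510294  0.03817854] [-0.66460743  0.62073927  0.86853112]
shift [-0.004, 0.0027, -0.0246] turn [[0.0007, 0.0027, 0.001], [0.0042, -0.001, -3.999]] j6 -2.248 t 15.65
```

View pics/w10.png

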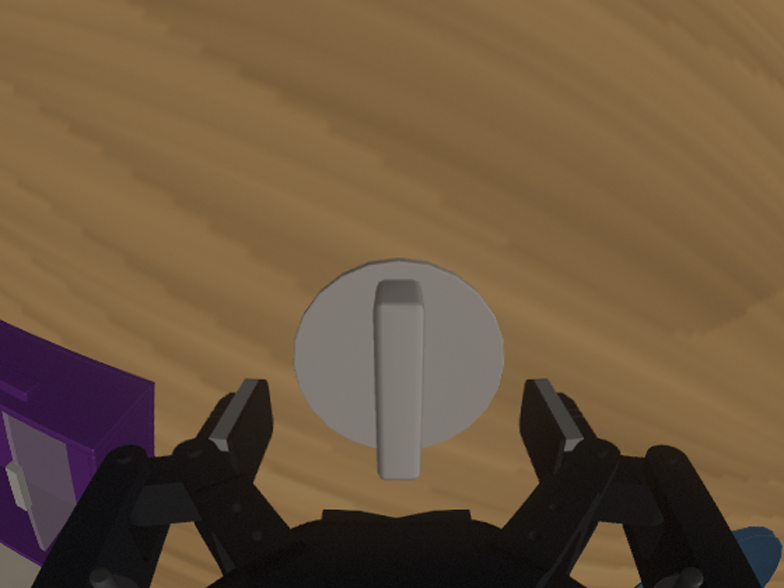

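play_rows:
  motion:
    - [[-0.003,0.002,-0.015],[0,0,0]]
    - [[-0.003,0.002,-0.024],[0,0,0]]
    - [[-0.003,0.002,-0.024],[0,0,0]]
    - [[-0.003,0.002,-0.024],[0,0,0]]

```text
time: 16.15
tool_pos: [0.6664, -0.1439, 0.0267]
tcp_rot: [-0.976, -1.516, 1.516]
wrist_force: [0.3, -0.0, -0.2]
width: 0.997
```

play_rows:
  motion:
    - [[0,0,0],[0,0,0]]
    - [[0,0,0],[0,0,0]]
    - [[0,0,0],[0,0,0]]
    - [[0,0,0],[0,0,0]]
    - [[0,0,0],[0,0,0]]
    - [[0,0,0],[0,0,0]]
  gripper: 1
  squeeze: 80

```text
time: 16.9
tool_pos: [0.6667, -0.144, 0.0271]
tcp_rot: [-0.977, -1.517, 1.516]
wrist_force: [-0.3, -0.6, 1.2]
width: 0.166
```

```bash
python3 - <<'E'
from h import *
st=bot.read_state();T=T_wc('wrist',st);print(st['tool_pos'],st['width']*85,st['wrist_force'],st['torque'])
im,d=cams.read_camera('wrist');save('w11',im,1.4)
E
```

```text
[ 0.66673654 -0.14404746  0.02711818] 14.151094534208102 [-0.26478283 -0.57609629  1.19855032] [-0.01780841 -0.03261667  0.00164794]
```

View pics/w11.png

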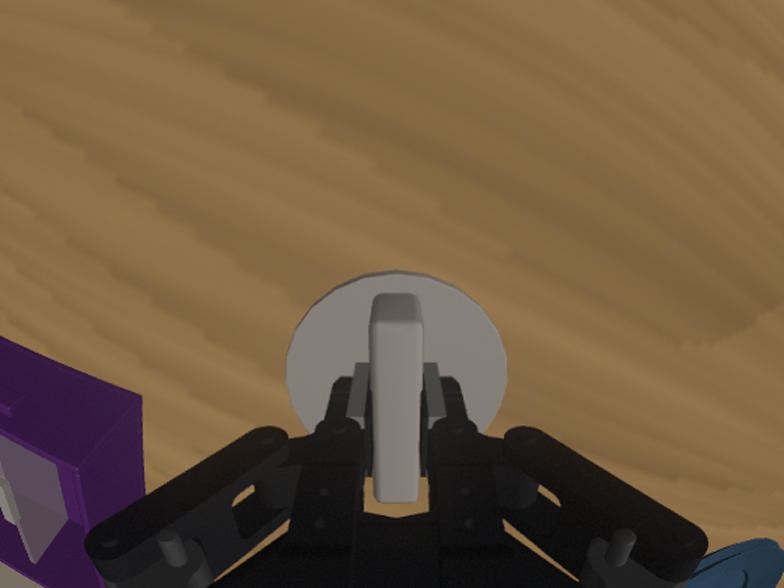

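The lid is gripped on its bar. Lift, and stop short of the chopper to measure both with the wrist camera.

play_rows:
  motion:
    - [[0,0,0.05],[0,0,0]]
    - [[0,0,0.15],[0,0,0]]
    - [[0,0,0.28],[0,0,0]]
    - [[0,0,0.4],[0,0,0]]
    - [[0,0,0.45],[0,0,0]]
    - [[0,0,0.45],[0,0,0]]

```text
time: 17.7
tool_pos: [0.6675, -0.1442, 0.2091]
tcp_rot: [-0.98, -1.518, 1.516]
wrist_force: [0.3, 0.7, -1.2]
width: 0.169
```

play_rows:
  motion:
    - [[-0.04,0.12,0],[0,0,-0.1]]
    - [[-0.08,0.25,0],[0,0,-0.1]]
    - [[-0.12,0.38,0],[0,0,-0.1]]
    - [[-0.15,0.52,0],[0,0,-0.1]]
    - [[-0.165,0.6,0],[0,0,-0.1]]
    - [[-0.165,0.61,0],[0,0,-0.1]]
    - [[-0.165,0.61,0],[0,0,-0.1]]
    - [[-0.165,0.61,0],[0,0,-0.1]]

```text
time: 18.7
tool_pos: [0.6003, 0.0988, 0.2058]
tcp_rot: [-1.023, -1.459, 1.461]
wrist_force: [0.8, -0.2, -0.8]
width: 0.173
```

```bash
python3 - <<'E'
from h import *
st=bot.read_state();T=T_wc('wrist',st);print(st['tool_pos'],st['tcp_rot'],st['width']*85,st['wrist_force'])
im,d=cams.read_camera('wrist');save('w12',im,1.4);np.savez('/tmp/w12',im=im,d=d,T=T,tp=st['tool_pos'],tr=st['tcp_rot'])
E
```

```text
[0.60028231 0.09879974 0.20575915] [-1.02336755 -1.45861366  1.46132517] 14.720490339647778 [ 0.7795881  -0.23508695 -0.80238707]
```

View pics/w12.png

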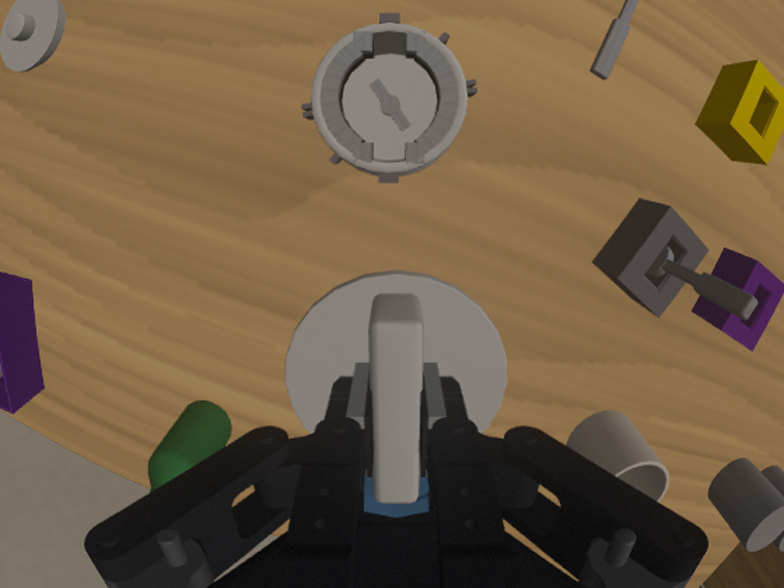

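```bash
cat > m.py <<'E'
from h import *
from scipy.optimize import least_squares
def circ(q,c,r0,which,bins=.08):
    c=np.array(c)
    for _ in range(8):
        a=np.arctan2(q[:,1]-c[1],q[:,0]-c[0]);r=np.hypot(*(q[:,:2]-c).T);b=(a//bins).astype(int)
        o=np.array([q[b==k][(r[b==k].argmax() if which else r[b==k].argmin()),:2] for k in set(b)])
        s=least_squares(lambda c_:np.hypot(*(o-c_[:2]).T)-c_[2],[*c,r0],loss='soft_l1',f_scale=.001).x;c=s[:2]
    return s
def rim(P,d):
    m=(np.hypot(P[...,0]-.494,P[...,1]-.057)<.0485)&(abs(P[...,2]-.081)<.005)&(d>0);q=P[m]
    so=circ(q,[.494,.057],.046,1);si=circ(q,[.494,.057],.03,0);c=(so[:2]+si[:2])/2
    r=np.hypot(P[...,0]-c[0],P[...,1]-c[1]);m=(abs(P[...,2]-.078)<.007)&(d>0)&(r>.0475)&(r<.054)
    a=np.degrees(np.arctan2(P[m][:,1]-c[1],P[m][:,0]-c[0]))
    print('rim',np.median(q[:,2]),'outer',so.round(4),'inner',si.round(4))
    for base in(20,-20.5,-61,200,159.5,119):
        dd=(a-base+180)%360-180;k=abs(dd)<13;print('  rib',base,k.sum(),round((base+dd[k].mean()),2) if k.any() else '',round(base+(dd[k].min()+dd[k].max())/2,2) if k.any() else '')
    # notch extents by radius 34-38 missing rim
    return c
if __name__=='__main__':
    z=np.load('/tmp/w12.npz');d=z['d'];P=cloud('wrist',d,z['T']);print(rim(P,d))
    Rt=Rn.from_rotvec(z['tr']).as_matrix();Q=(P-z['tp'])@Rt
    # tool coords: x jaw, y down, z ; bar top y ~ -.024
    m=(abs(Q[...,0])<.012)&(abs(Q[...,2])<.05)&(Q[...,1]<-.018)&(Q[...,1]>-.032)&(d>0);q=Q[m]
    print('bar',len(q),'y',np.percentile(q[:,1],[5,50,95]),'z',q[:,2].min(),q[:,2].max(),'x',q[:,0].min(),q[:,0].max())
    for zz in(-.03,.03,.02):
        k=q[abs(q[:,2]-zz)<.004]; 
        if len(k):print('  x mid at z',zz,(k[:,0].min()+k[:,0].max())/2)
    m=(np.hypot(Q[...,0],Q[...,2])<.05)&(abs(Q[...,1]-.003)<.005)&(d>0)&(Q[...,2]>.0);q=Q[m];print('flange y',np.median(q[:,1]),len(q),'zmax',q[:,2].max())
    f=q[:,[0,2]];print(circ(f[np.hypot(*f.T)>.036],[0,0],.0415,1))
E
python3 m.py
```

```text
rim 0.0814024441870744 outer [0.4942 0.0571 0.0459] inner [0.4942 0.0571 0.0299]
  rib 20 74 19.37 19.36
  rib -20.5 30 -20.61 -21.13
  rib -61 49 -61.99 -62.35
  rib 200 73 199.28 199.33
  rib 159.5 25 158.55 158.57
  rib 119 50 117.89 118.14
[0.49421501 0.0571314 ]
bar 5242 y [-0.02743232 -0.02609303 -0.02281255] z -0.035591053169999234 0.03460440286076907 x -0.011962228943957265 0.011989149593730902
  x mid at z -0.03 0.0008856926869423767
  x mid at z 0.03 0.0009935666855756574
  x mid at z 0.02 0.0009572720340684199
flange y 0.0016853934842683274 7362 zmax 0.04090812718505835
[ 0.00092901 -0.00030024  0.04100544]
```

The views agree: mouth at (0.494, 0.057), notch axis 19.4°, half way −21.3°, and the lid centred in the grip within 1 mm. Home should put the TCP at about z 0.0885.

```bash
python3 - <<'E'
from h import *
plan([.494,.0565,.13],109.4)
E
```

```text
shift [-0.2663, -0.1057, -0.1904] turn [[0.0005, -0.0013, -0.0107], [0.002, 0.0008, 3.9893]] j6 -1.795 t 18.75
```

play_rows:
  motion:
    - [[-0.09,-0.035,0],[0,0,-0.01]]
    - [[-0.18,-0.07,0],[0,0,-0.01]]
    - [[-0.24,-0.095,0],[0,0,-0.01]]
    - [[-0.266,-0.106,-0.05],[0,0,-0.01]]
    - [[-0.266,-0.106,-0.12],[0,0,-0.01]]
    - [[-0.266,-0.106,-0.17],[0,0,-0.01]]
    - [[-0.266,-0.106,-0.19],[0,0,-0.01]]
    - [[-0.266,-0.106,-0.19],[0,0,-0.01]]
    - [[-0.266,-0.106,-0.19],[0,0,-0.01]]

```text
time: 19.88
tool_pos: [0.495, 0.0575, 0.1319]
tcp_rot: [-1.03, -1.457, 1.455]
wrist_force: [-0.1, -0.6, -0.6]
width: 0.168
```

```bash
python3 - <<'E'
from h import *
st=bot.read_state();print(st['tool_pos'],st['wrist_force'],st['torque'])
plan([.494,.0565,.0885],109.4)
s,d=cams.read_camera('scene');save('s13',s[130:260,220:380],5)
E
```

```text
[0.49504572 0.05748174 0.1319006 ] [-0.14118348 -0.57849732 -0.61369182] [ 0.01248954  0.05914389 -0.02042598]
shift [-0.0026, -0.0025, -0.1085] turn [[-0.0001, 0.0022, -0.0022], [-0.0035, -0.0001, 3.9978]] j6 -1.845 t 19.88
```

View pics/s13.png

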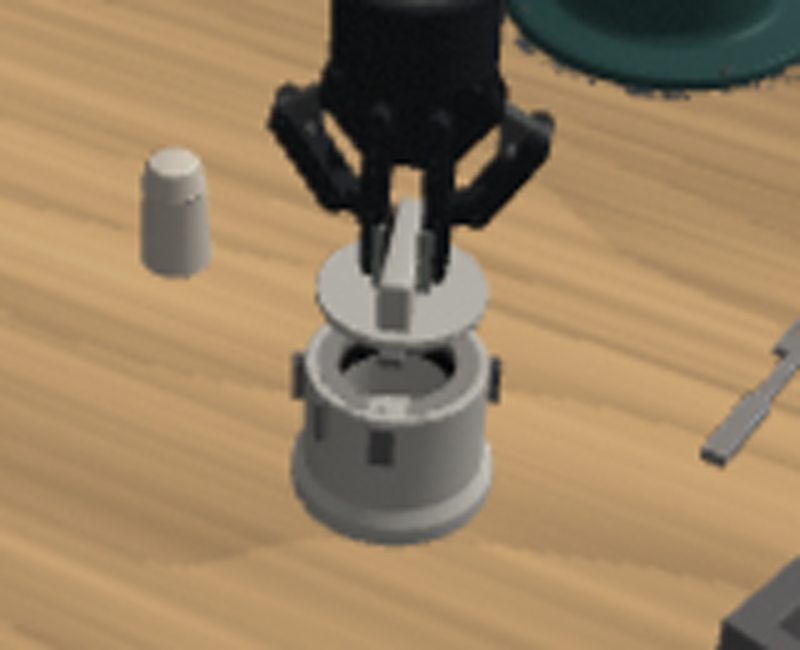

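play_rows:
  motion:
    - [[-0.002,-0.002,-0.03],[0,0,0]]
    - [[-0.002,-0.002,-0.055],[0,0,0]]
    - [[-0.002,-0.002,-0.065],[0,0,0]]
    - [[-0.002,-0.002,-0.075],[0,0,0]]
    - [[-0.002,-0.002,-0.08],[0,0,0]]
    - [[-0.002,-0.002,-0.08],[0,0,0]]

```text
time: 20.68
tool_pos: [0.4933, 0.0569, 0.0988]
tcp_rot: [-1.028, -1.456, 1.456]
wrist_force: [0.0, -0.4, -1.4]
width: 0.168
```

No contact force with the plug 8 mm in. Going on down.

play_rows:
  motion:
    - [[0,0,-0.008],[0,0,0]]
    - [[0,0,-0.014],[0,0,0]]
    - [[0,0,-0.019],[0,0,0]]
    - [[0,0,-0.023],[0,0,0]]
    - [[0,0,-0.023],[0,0,0]]
    - [[0,0,-0.023],[0,0,0]]

```text
time: 21.42
tool_pos: [0.4934, 0.0568, 0.0897]
tcp_rot: [-1.028, -1.456, 1.456]
wrist_force: [0.8, 0.4, -0.4]
width: 0.169
```

```bash
python3 - <<'E'
from h import *
st=bot.read_state();print(st['tool_pos'],st['wrist_force'],st['torque'])
plan([.494,.0565,.0885],109.4)
E
```

```text
[0.49338325 0.05684784 0.08974114] [ 0.84660222  0.39308946 -0.38393069] [-0.03069439 -0.04478939 -0.03373677]
shift [0.0015, -0.0009, -0.0031] turn [[0.0, 0.0002, -0.0027], [-0.0003, 0.0, 3.9973]] j6 -1.847 t 21.43
```

Still free at 89.7 mm. Lowering gently until the flange seats.

play_rows:
  motion:
    - [[0,0,-0.002],[0,0,0]]
    - [[0,0,-0.003],[0,0,0]]
    - [[0,0,-0.003],[0,0,0]]
    - [[0,0,-0.003],[0,0,0]]

```text
time: 21.92
tool_pos: [0.4936, 0.0568, 0.0891]
tcp_rot: [-1.029, -1.456, 1.455]
wrist_force: [-1.5, -1.0, 6.0]
width: 0.17
```

play_rows:
  motion:
    - [[0,0,-0.001],[0,0,0]]
    - [[0,0,-0.002],[0,0,0]]
    - [[0,0,-0.002],[0,0,0]]
    - [[0,0,-0.002],[0,0,0]]

```text
time: 22.42
tool_pos: [0.4935, 0.0568, 0.089]
tcp_rot: [-1.029, -1.456, 1.455]
wrist_force: [-4.3, -1.2, 11.2]
width: 0.171
```

```bash
python3 - <<'E'
from h import *
st=bot.read_state();print(st['tool_pos'],st['wrist_force'],st['torque'])
T=T_wc('wrist',st);im,d=cams.read_camera('wrist');save('w14',im,1.4)
P=cloud('wrist',d,T);r=np.hypot(P[...,0]-.494,P[...,1]-.057)
m=(r<.039)&(r>.025)&(abs(P[...,2]-.086)<.006)&(d>0);q=P[m];A=np.c_[q[:,:2]-[.494,.057],np.ones(len(q))];c=np.linalg.lstsq(A,q[:,2],rcond=None)[0];print('flange top',np.median(q[:,2]),c,len(q))
m=(r<.0455)&(r>.0425)&(abs(P[...,2]-.08)<.005)&(d>0);print('rim',np.median(P[m][:,2]),m.sum())
E
```

```text
[0.49354558 0.05682931 0.08904228] [-4.28493637 -1.19160207 11.23141501] [ 0.05151199  0.77568775 -0.02591206]
flange top 0.08743980231158616 [-0.00341874 -0.00086762  0.08741988] 6084
rim 0.08122733093616413 1747
```

View pics/w14.png

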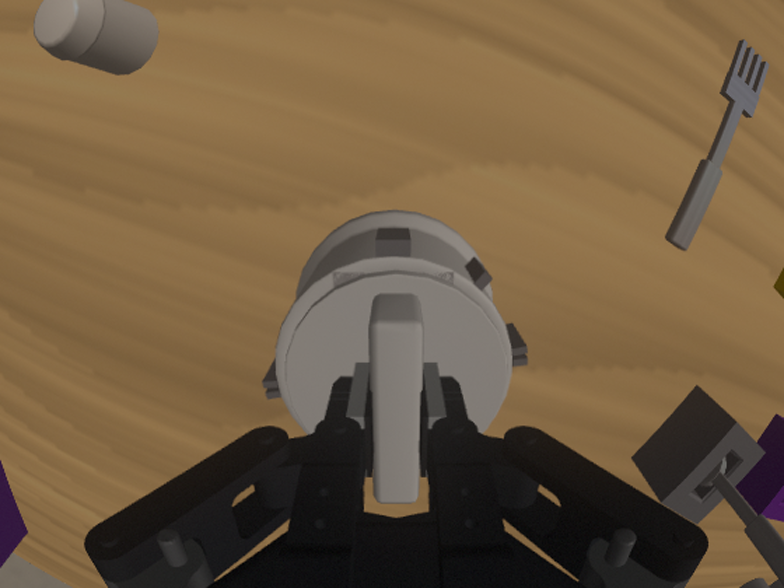

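The flange top is 6.2 mm over the rim, which is its own thickness, and the force rose to 11 N, so the lid is home. I'll ease the press slightly and twist clockwise in stages.

play_rows:
  motion:
    - [[0,0,0.001],[0,0,0]]
    - [[0,0,0.001],[0,0,-0.06]]
    - [[0,0,0.001],[0,0,-0.12]]
    - [[0,0,0.001],[0,0,-0.18]]
    - [[0,0,0.001],[0,0,-0.24]]
    - [[0,0,0.001],[0,0,-0.3]]
    - [[0,0,0.001],[0,0,-0.36]]
    - [[0,0,0.001],[0,0,-0.42]]
    - [[0,0,0.001],[0,0,-0.42]]

```text
time: 23.6
tool_pos: [0.4941, 0.0566, 0.089]
tcp_rot: [-1.206, -1.218, 1.217]
wrist_force: [-1.3, -1.4, 5.9]
width: 0.174
```

```bash
python3 - <<'E'
from h import *
st=bot.read_state();R=Rn.from_rotvec(st['tcp_rot']).as_matrix();print(st['tool_pos'],st['wrist_force'],st['torque'],'bar',np.degrees(np.arctan2(R[1,0],R[0,0]))-90)
E
```

```text
[0.49414532 0.05659965 0.08902654] [-1.25389359 -1.4200481   5.85462907] [-0.1150689   0.30132484  0.055592  ] bar 0.613068906624747
```

play_rows:
  motion:
    - [[0,0,0],[0,0,-0.06]]
    - [[0,0,0],[0,0,-0.12]]
    - [[0,0,0],[0,0,-0.18]]
    - [[0,0,0],[0,0,-0.24]]
    - [[0,0,0],[0,0,-0.3]]
    - [[0,0,0],[0,0,-0.36]]
    - [[0,0,0],[0,0,-0.42]]
    - [[0,0,0],[0,0,-0.46]]
    - [[0,0,0],[0,0,-0.484]]
    - [[0,0,0],[0,0,-0.484]]

```text
time: 24.85
tool_pos: [0.4941, 0.0565, 0.089]
tcp_rot: [-1.363, -0.934, 0.933]
wrist_force: [-0.5, -2.5, 6.8]
width: 0.173
```

```bash
python3 - <<'E'
from h import *
from m import circ
st=bot.read_state();R=Rn.from_rotvec(st['tcp_rot']).as_matrix();print(st['tool_pos'],st['wrist_force'],st['torque'],'bar',np.degrees(np.arctan2(R[1,0],R[0,0]))-90)
T=T_wc('wrist',st);im,d=cams.read_camera('wrist');save('w15',im,1.4)
P=cloud('wrist',d,T);r=np.hypot(P[...,0]-.494,P[...,1]-.057)
m=(r<.039)&(r>.025)&(abs(P[...,2]-.086)<.006)&(d>0);print('flange',np.median(P[m][:,2]))
m=(r<.0455)&(r>.0425)&(abs(P[...,2]-.08)<.005)&(d>0);print('rim',np.median(P[m][:,2]))
m=(r<.045)&(P[...,2]>.108)&(P[...,2]<.122)&(d>0);b=P[m][:,:2]
k=((b-[.494,.057])@R[:2,0]);b=b[abs(k)<.01];print(cv2.minAreaRect(b.astype(np.float32)))
m=(abs(P[...,2]-.078)<.007)&(d>0)&(r>.0475)&(r<.054);a=np.degrees(np.arctan2(P[m][:,1]-.0571,P[m][:,0]-.4942));print([(x,y) for x,y in zip(range(-180,180,4),np.histogram(a,bins=90,range=(-180,180))[0]) if y])
E
```

```text
[0.4941082  0.05648874 0.08903448] [-0.5432126  -2.49865326  6.84989043] [-0.19940632  0.33895355  0.06472951] bar -21.14315863866861
flange 0.08742620608829157
rim 0.0812358521389086
((0.49382609128952026, 0.05644797533750534), (0.019978204742074013, 0.07048725336790085), 66.03414916992188)
[(-172, np.int64(6)), (-168, np.int64(98)), (-164, np.int64(65)), (-160, np.int64(63)), (-156, np.int64(36)), (112, np.int64(36)), (116, np.int64(60)), (120, np.int64(91)), (156, np.int64(72)), (160, np.int64(36))]
```

View pics/w15.png

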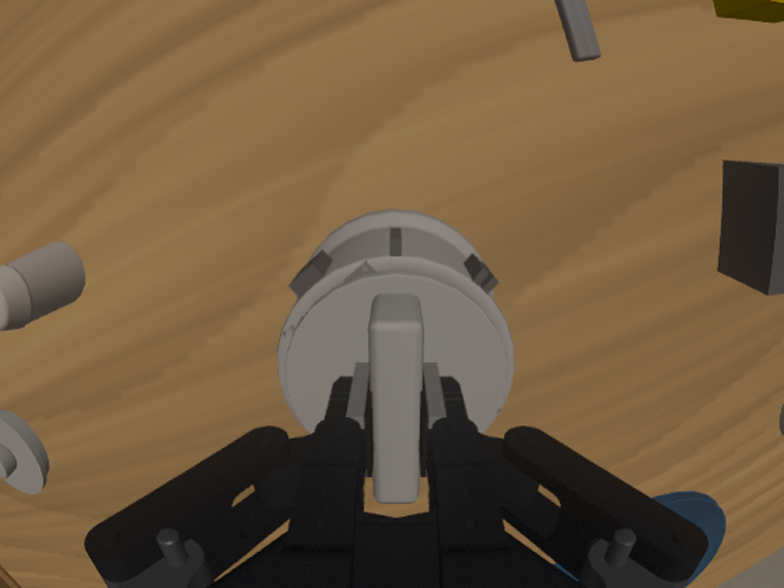

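The bar at (396,300–500) points at the narrow half-way rib (395,240), and the flange is still seated at 6.2 mm. A short hold to confirm it's steady, plus a check on the rest of the scene.

play_rows:
  motion:
    - [[0,0,0],[0,0,0]]
    - [[0,0,0],[0,0,0]]
    - [[0,0,0],[0,0,0]]
    - [[0,0,0],[0,0,0]]
    - [[0,0,0],[0,0,0]]
    - [[0,0,0],[0,0,0]]

```text
time: 25.65
tool_pos: [0.4941, 0.0565, 0.089]
tcp_rot: [-1.363, -0.934, 0.933]
wrist_force: [-2.2, -2.2, 6.8]
width: 0.171
```

```bash
python3 - <<'E'
from h import *
st=bot.read_state();R=Rn.from_rotvec(st['tcp_rot']).as_matrix();print(st['tool_pos'],st['wrist_force'],st['torque'],'bar',np.degrees(np.arctan2(R[1,0],R[0,0]))-90)
im,d=cams.read_camera('scene');save('s16',im,1.4)
E
```

```text
[0.49412894 0.05645996 0.08904163] [-2.16407402 -2.1855544   6.79129263] [-0.20448048  0.31165962  0.08625346] bar -21.141946085342425
```

View pics/s16.png

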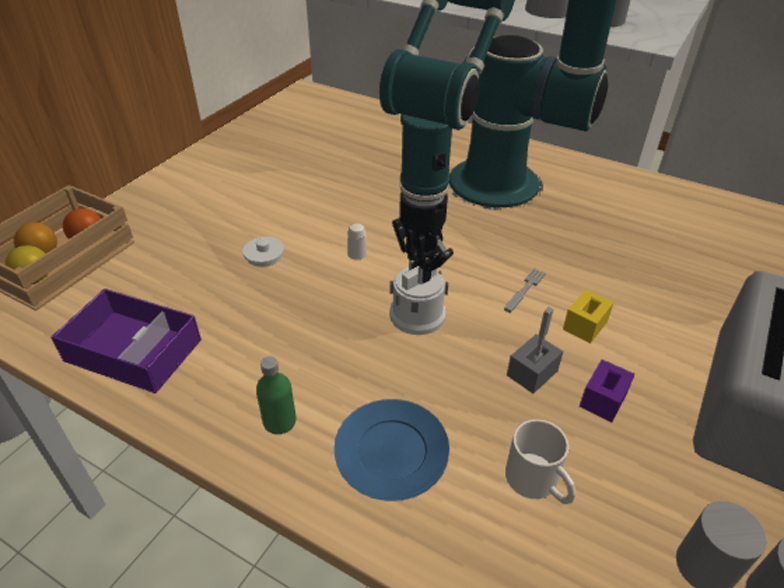

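The lid is steady half way, the spoon is standing in the grey stand (535,350), and nothing else has moved. Handing in.

```bash
python3 -c "
from workcell import bot
print(bot.finish_job())"
```

```text
the job is handed in; nothing more can be done
None
```

I handed the job in at about 26 s with the lid still gripped and held half way; the system gives no verdict.

- **Spoon:** I took it from the grey stand and dipped it until its tip was about 34 mm below the chopper's rim, roughly 14 mm above the blade. No contact force showed. I then stood it back in its slot and let go, and the last picture shows it upright there.
- **Lid:** It is fully home: the flange top measures 6.2 mm above the rim, which is the flange's own thickness. The seating force rose to 11 N, and I eased it to about 6.8 N.
- **Twist:** I turned it about 40.5° clockwise. The bar reads −21.1° against about −21.3° measured for the half-way rib, and it lines up with the narrow rib in the picture. It stayed there through a 0.75 s hold.
- **Other things:** The last scene picture shows none of the bystanders moved.

No check failed. The top and scene cameras disagreed by up to 6 mm on the spoon's position, so I positioned everything from the wrist camera.

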